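# Press the tub lids home and stow the tubs in the bypass-cover parts chest

### The job

Before the next unit comes onto the station, put the parts tubs away: press the lid of every tub on the bench fully home, and stand the round tubs in the left bay and the square tubs in the right bay of the blue parts chest, upright on the bay floor. The chest's two covers slide one behind the other, so only one bay can be open at a time; leave both covers fully closed at the end, and leave the bottle and the carton behind the chest where they stand.

Things in the scene. Friction and masses are not known exactly. Their poses are not given: they have to be found in the camera images.
- chest: low blue parts chest, fixed, 180 mm (its x) x 390 mm (its y), 98 mm high; origin: centre of its underside; its +y end is the LEFT end seen from the robot. Clear width between the tracks: chest x -0.072..0.072. End walls: inner faces at y = +-0.183, 77 mm high. Divider at y = 0: 8 mm thick, 71 mm high. On top lie two flat grey covers that slide along y, one over the other
- left_bay (a point): centre of the left bay's floor, 5 mm above the bench; axes as the chest's. The bay runs +-89 mm along y; with the left cover fully open the outer 142 mm of it are clear from above, and the middle of that opening lies 18.5 mm from this point towards the chest's left end (+y)
- right_bay (a point): the same for the right bay and the right cover: the middle of its opening lies 18.5 mm from this point towards the chest's right end (-y)
- left_cover (a joint): travel of the left cover (5 mm sheet on the UPPER track, its top 91 mm above the bench), m: 0 = closed, 0.154 = fully open, slid along the chest's -y over the right cover; moves with about 2 N, stays where left, end stops. Only one cover can be open at a time: close one before opening the other
- right_cover (a joint): travel of the right cover (5 mm sheet on the LOWER track, its top 83 mm above the bench), m: 0 = closed, 0.154 = fully open, slid along the chest's +y under the left cover; moves with about 2 N, stays where left, end stops
- left_cover_pull (a point): middle of the top edge of the left cover's pull: an upright dark flange at the cover's outer end, 8 mm thick (chest y), 90 mm long (chest x), standing 28 mm above its cover; pinch it from above
- right_cover_pull (a point): the same on the right cover's outer (right) end, standing 28 mm above that cover
- water_bottle: bystander: water bottle, 65 mm diameter, 204 mm high, standing behind the chest; origin: centre of its underside
- small_carton: bystander: small carton, 79 x 114 x 53 mm, behind the chest; origin: centre of its underside
- cradle: empty black assembly cradle, fixed, left of the chest, not part of the job: four blocks 66 mm high with plates to 118 mm at their outer sides. From this origin (world axes) they cover x -0.16..-0.02, y -0.16..-0.02; x -0.16..-0.03, y 0.10..0.24; x 0.04..0.16, y -0.24..-0.10; x 0.04..0.15, y 0.11..0.24 (m)
- round_tub_1: loose ROUND tub, about 200 g: 58 mm diameter, straight-sided, 62 mm high with its lid home (white body 50 mm, dark lid 12 mm of the same diameter on top); origin: centre of its underside, z up. May be absent
- round_tub_1_lid (a joint): how far the press-on lid of round_tub_1 stands proud, m: 0 = fully home, 0.008 at most; at first 4 to 8 mm, with a white neck showing below it. It is stiff (about 6 N), goes straight down when pushed near the middle of its top and stays where it is left; it does not come off, and body and lid may be gripped together
- round_tub_2: loose ROUND tub, about 200 g: 58 mm diameter, straight-sided, 62 mm high with its lid home (white body 50 mm, dark lid 12 mm of the same diameter on top); origin: centre of its underside, z up. May be absent
- round_tub_2_lid (a joint): how far the press-on lid of round_tub_2 stands proud, m: 0 = fully home, 0.008 at most; at first 4 to 8 mm, with a white neck showing below it. It is stiff (about 6 N), goes straight down when pushed near the middle of its top and stays where it is left; it does not come off, and body and lid may be gripped together
- square_tub_1: loose SQUARE tub, about 200 g: 56 x 56 mm (sides along its x and y), straight-sided, 56 mm high with its lid home (white body 44 mm, dark lid 12 mm of the same size on top); origin: centre of its underside, z up. May be absent
- square_tub_1_lid (a joint): how far the press-on lid of square_tub_1 stands proud, m: 0 = fully home, 0.008 at most; at first 4 to 8 mm, with a white neck showing below it. It is stiff (about 6 N), goes straight down when pushed near the middle of its top and stays where it is left; it does not come off, and body and lid may be gripped together
- square_tub_2: loose SQUARE tub, about 200 g: 56 x 56 mm (sides along its x and y), straight-sided, 56 mm high with its lid home (white body 44 mm, dark lid 12 mm of the same size on top); origin: centre of its underside, z up. May be absent
- square_tub_2_lid (a joint): how far the press-on lid of square_tub_2 stands proud, m: 0 = fully home, 0.008 at most; at first 4 to 8 mm, with a white neck showing below it. It is stiff (about 6 N), goes straight down when pushed near the middle of its top and stays where it is left; it does not come off, and body and lid may be gripped together
There are look-alikes about, which are no part of the job. What is shaped like the round_tub_2 but yellow is not meant.

How it is judged:
By the outcome, as a careful person would: the job done as asked, in the order asked, and still so for the second after the job is handed in, with the robot touching nothing.
Of round_tub_1, round_tub_2 only 1 to 2 are there at a start; the rules pass over those that are not, and their reading is None.
Of square_tub_1, square_tub_2 only 1 to 2 are there at a start; the rules pass over those that are not, and their reading is None.
At some moment in a run one of round_tub_1, round_tub_2, square_tub_1, square_tub_2 may be knocked a few centimetres aside while the robot is not near it.
It also fails if it takes over 210 s, if anything falls off the work surface, if the arm or the gripper's body presses on something with over 40 N, if the wrist force passes 120 N, or if a joint passes its speed limit or range.

### The arm

A 6-joint arm with a two-finger parallel gripper is mounted at the origin on a cart in front of the work surface, level with it; the furniture and walls round the work are solid. World frame = base frame: x ahead of the robot, y to its left, z up, the work surface at z = 0. Lengths are in m, angles in rad, forces in N, time in s.
With the tool pointing down it reaches from about 0.375 to 0.975 m from the base axis. Payload 3.8 kg.
Tool frame: the origin (TCP) lies at the centre of the arm's flange, where the gripper is bolted on; the fingertips stand 173 mm ahead of it and the grasp point (between the pads) lies ahead of it (r.grasp_offset is the z of the grasp point in the tool frame, in m); z points along the fingers, y is the direction in which the jaws open and shut (so a half turn about z gives the same grasp; the last joint's range is limited). The gripper opens to 85 mm and grips with 20 to 120 N. Pads are 22 mm wide; open, the fingers measure 114 mm over their backs; the gripper's body (76 mm by 85 mm) begins 54 mm behind the grasp point. The pads swing forward as they close: fully open they stand 13 mm farther back than shut.
Start: joints at [-1.347, 0.264, 1.604, -0, 1.274, -0.037], TCP at [0.174, -0.652, 0.405] pointing down, gripper open.
Joint ranges: [-2.63, 2.63], [-0.94, 2.18], [0.31, 2.57], [-1.31, 4.45], [0, 2.66], [-2.55, 2.55]. Speed limits (rad/s): [2.57, 2.57, 3.14, 3.14, 3.14, 3.14].

### API

Orientations are given as [roll, pitch, yaw] about the fixed x, y, z axes, in that order (R = Rz(yaw) Ry(pitch) Rx(roll)).
In Python, from station import r, optics gives the robot as it stands.
- The arm moves only by the tool carry_out, never from a script. Its argument "motion" is a list that holds one entry, the list of rows, each a list of 5 numbers: the shift along the world's x, y, z in cm, then the turn about the world's z in rad, then the finger opening in cm, from 0 to 8.54. In form: [[[dx, dy, dz, roll, jaw], ...]]. A call has 1 to 20 rows; each row is the pose to reach, as a shift and turn from the pose commanded when the call began; what a row does not reach only later rows make up. A row lasts 1/8 s, in which the tool goes at most 62.5 mm and 10.7 degrees, less where a joint would pass 70% of its speed; a pose out of reach is approached as far as the arm can. A call with a gripper value outside its range is refused whole. The fingers move at their own pace and stop on an object; "squeeze" is the grip in N (left out, the last holds). Time passes only in rows, so rows that repeat a pose let the fingers close. It gives the time, the measured TCP pose, the force and the opening at its end, in the units of the state.
- r.state(): the state, without advancing time (a new reading comes with each control period).
- optics.read_camera(name): name is "side" or "top"; returns (picture, depth): 400x640x3 uint8, red, green, blue; 400x640 float32, m along the optical axis (not along the pixel's ray), 0 where there is no reading.
- optics.camera_params(name): a dict with "fx", "fy", "cx", "cy" (pixels), "world_to_cam" (4x4, takes a point from world to camera coordinates). Camera axes: x right, y up, looking along -z (the intrinsics and any distortion apply to the point x, -y, -z); pixel columns grow to the right and rows downward; lengths in m; the calibration is good to about 2 mm. A picture is of the moment at which its call begins. camera_params takes no time and is no camera call.
- r.close_job(): hands the job in, once; it reports no verdict.
The state is a dict: "time_s": time; "qpos": joint angles; "qd": joint speeds; "joint_torque": joint torques, N m; "tcp_pos": TCP position; "orientation": TCP orientation; "ft_force": force on the tool from outside, world axes, zero at the start; "wrist_torque": the same for the moment, N m; "finger_gap": finger opening in m.
Only numpy, scipy, OpenCV 4.12 (cv2) and the standard library are available. Lean on these libraries where they do the work, as an engineer would, in place of code of your own. Each camera call takes 0.05 s, during which the arm holds its last target. There are 200 camera calls.

## Working session

There is one attempt and no reset: what is moved stays moved. The work goes in short steps, Python scripts to look and compute and a tool call to move; the robot and the scene stay as the last step left them, time stands still between calls to the robot, and variables do not carry over. Pictures are saved under pics/ and viewed, about 12 in all and at most 16, crops included, and the job is handed in when it is done.

Besides the shell and the picture viewer there is one more tool, called in YAML: its name, and indented under it one key for each argument. carry_out: Moves the arm, as the interface text tells. Its arguments: {"type":"object","properties":{"motion":{"type":"array"},"squeeze":{"type":"number"}},"required":["motion"]}

```bash
mkdir -p pics; ls; cat > h.py <<'E'
import numpy as np, cv2
from station import r, optics
def shot(name,tag=None):
    im,d=optics.read_camera(name)
    if tag: cv2.imwrite(f'pics/{tag}.png',im[:,:,::-1])
    return im,d
def world(name,d):
    p=optics.camera_params(name); v,u=np.mgrid[:d.shape[0],:d.shape[1]]
    x=(u-p['cx'])/p['fx']*d; y=(v-p['cy'])/p['fy']*d
    P=np.stack([x,-y,-d,np.ones_like(d)],-1)
    W=P@np.linalg.inv(p['world_to_cam']).T
    W=W[...,:3]; W[d==0]=np.nan
    return W
E
python3 - <<'E'
from h import *
for n in('top','side'):
    im,d=shot(n,n+'0'); np.savez(f'{n}0.npz',im=im,d=d); p=optics.camera_params(n); print(n,p)
print(r.state(), r.grasp_offset)
E
```

```text
pics
top {'fx': 401.9557013029692, 'fy': 401.9557013029692, 'cx': 314.2698933341676, 'cy': 197.228615762318, 'world_to_cam': array([[-0.0067434 , -0.99996699,  0.00453358, -0.04093621],
       [ 0.99569829, -0.00629551,  0.09244069, -0.55328256],
       [-0.0924091 ,  0.00513744,  0.99570787, -1.27872908],
       [ 0.        ,  0.        ,  0.        ,  1.        ]])}
side {'fx': 372.9001401421051, 'fy': 372.9001401421051, 'cx': 322.6576044021319, 'cy': 194.6329649063733, 'world_to_cam': array([[-0.7342891 ,  0.67870674, -0.01329169,  0.44685914],
       [-0.5847249 , -0.62242164,  0.52027693,  0.2228769 ],
       [ 0.34484243,  0.38980566,  0.85389416, -1.38024954],
       [ 0.        ,  0.        ,  0.        ,  1.        ]])}
{'time_s': 0.1, 'qpos': array([-1.34691219e+00,  2.64693005e-01,  1.60523738e+00,  2.03266756e-05,
        1.27370346e+00, -3.68867416e-02]), 'qd': array([-0.00060635, -0.00096566, -0.00267795, -0.00071058, -0.00044261,
       -0.00017629]), 'joint_torque': array([-8.47191245e-05, -5.16707718e+01, -3.68589950e+01, -4.58781813e-06,
        6.28659895e-03, -9.02941593e-06]), 'tcp_pos': array([ 0.17397421, -0.65187747,  0.40347596]), 'orientation': array([-3.13955357e+00, -9.46865704e-05,  2.60764812e-01]), 'ft_force': array([-1.03311121,  0.39533922, -0.1765898 ]), 'wrist_torque': array([ 0.01617319,  0.02936306, -0.00263096]), 'finger_gap': 0.08551923747612535} 0.1547
```

View pics/top0.png

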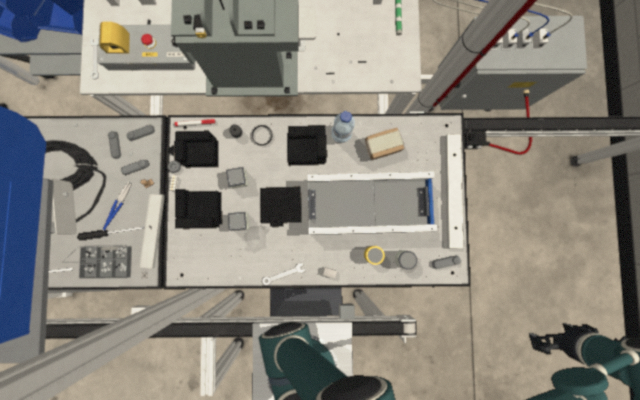

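View pics/side0.png

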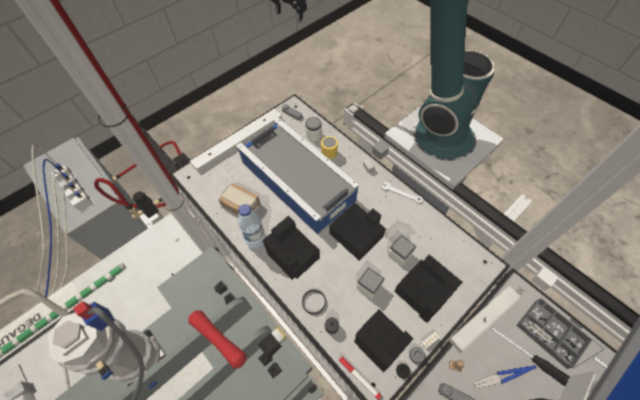

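```bash
python3 - <<'E'
from h import *
z=np.load('top0.npz');im=z['im'];W=world('top',z['d'])
cv2.imwrite('pics/c1.png',cv2.resize(im[105:295,155:475,::-1],(800,475),interpolation=cv2.INTER_CUBIC))
for u,v in[(235,177),(237,221),(256,237),(408,258),(375,255),(235,130),(174,167),(330,272),(313,203),(420,203),(343,126),(384,142),(340,230),(281,205),(445,262),(370,176),(370,230)]:
    print(u,v,W[v,u].round(3))
h=W[...,2]
m=((h>.03)&(h<.14)).astype(np.uint8)
n,l,s,c=cv2.connectedComponentsWithStats(m)
for i in range(1,n):
    if s[i,4]>25 and 160<c[i][0]<465 and 110<c[i][1]<290:
        k=l==i; print(c[i].round(),s[i],np.nanmedian(W[k],0).round(3),np.nanpercentile(h[k],95).round(3), np.median(im[k],0))
E
```

```text
235 177 [0.615 0.206 0.064]
237 221 [0.476 0.198 0.064]
256 237 [0.426 0.147 0.002]
408 258 [ 0.358 -0.333  0.071]
375 255 [ 0.368 -0.232  0.066]
235 130 [0.778 0.216 0.021]
174 167 [0.658 0.418 0.009]
330 272 [ 0.313 -0.093  0.026]
313 203 [ 0.529 -0.04   0.096]
420 203 [ 0.528 -0.373  0.081]
343 126 [ 0.75  -0.13   0.168]
384 142 [ 0.728 -0.27   0.052]
340 230 [ 0.446 -0.122  0.101]
281 205 [0.525 0.06  0.068]
445 262 [ 0.342 -0.462  0.024]
370 176 [ 0.611 -0.216  0.1  ]
370 230 [ 0.445 -0.214  0.094]
[235. 130.] [229 124  13  13 114] [0.772 0.212 0.041] 0.046 [75.5 73.  68. ]
[307. 145.] [ 287  125   41   40 1536] [ 0.714 -0.022  0.07 ] 0.118 [34. 33. 32.]
[341. 135.] [332 125  22  17 180] [ 0.742 -0.127  0.083] 0.137 [117. 123. 124.]
[385. 143.] [365 128  40  31 825] [ 0.724 -0.272  0.052] 0.057 [200. 188. 162.]
[195. 148.] [ 174  130   44   37 1459] [0.705 0.33  0.069] 0.112 [33. 32. 31.]
[236. 177.] [226 167  22  21 351] [0.615 0.202 0.062] 0.067 [143. 140. 132.]
[371. 203.] [ 307  172  130   63 7437] [ 0.528 -0.218  0.09 ] 0.101 [149. 146. 138.]
[280. 205.] [ 260  186   42   42 1553] [0.525 0.063 0.065] 0.09 [35. 33. 32.]
[197. 209.] [ 175  189   46   40 1719] [0.514 0.322 0.069] 0.107 [33. 32. 31.]
[238. 221.] [228 212  20  19 348] [0.476 0.195 0.063] 0.068 [144.  141.5 134. ]
[374. 255.] [365 246  20  19 295] [ 0.368 -0.23   0.063] 0.067 [164. 155. 132.]
[407. 260.] [396 251  21  19 314] [ 0.352 -0.329  0.07 ] 0.074 [142. 138. 131.]
```

View pics/c1.png

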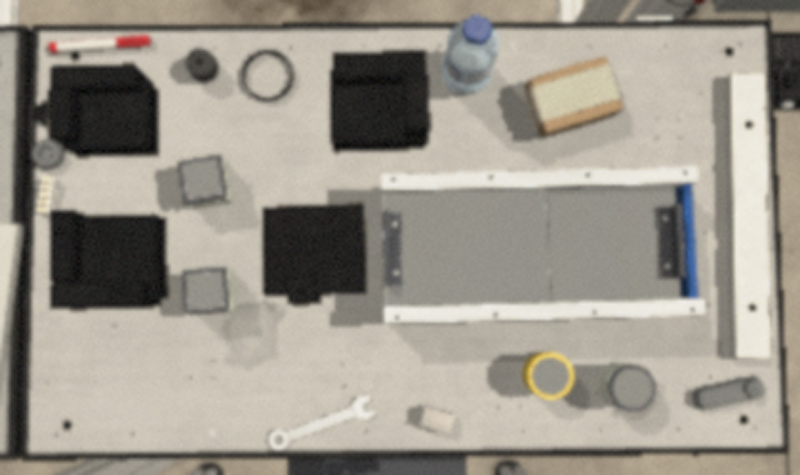

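```bash
cat >> h.py <<'E'
def blob(W,x,y,rad,lo,hi):
    m=(np.hypot(W[...,0]-x,W[...,1]-y)<rad)&(W[...,2]>lo)&(W[...,2]<hi)
    P=W[m].astype(np.float32)
    if len(P)<10: return None
    (c,s,a)=cv2.minAreaRect(P[:,:2]*1000); 
    return dict(n=len(P),mean=P.mean(0).round(4),rect=(np.round(c,1),np.round(s,1),round(a,1)),z=np.round(np.median(P[:,2]),4))
E
python3 - <<'E'
from h import *
z=np.load('top0.npz');im=z['im'].astype(int);W=world('top',z['d'])
for x,y,lo in[(.352,-.329,.06),(.368,-.23,.05),(.615,.202,.052),(.476,.195,.052)]: print(blob(W,x,y,.05,lo,.09))
h=W[...,2]
m=(h>.085)&(h<.112)&(im.min(2)>170)&(np.abs(W[...,0]-.53)<.13)&(np.abs(W[...,1]+.21)<.25)
for a,b in((.55,.65),(.4,.5)):
    k=m&(W[...,0]>a)&(W[...,0]<b); P=W[k]; c=cv2.minAreaRect((P[:,:2]*1000).astype(np.float32)); print('rail',len(P),P.mean(0),c, np.polyfit(P[:,1],P[:,0],1),np.percentile(P[:,1],[1,99]),np.median(P[:,2]))
# pulls: dark
for s,(ya,yb) in(('L',(-.07,-.01)),('R',(-.42,-.34))):
    k=(h>.07)&(h<.13)&(im.max(2)<75)&(W[...,1]>ya)&(W[...,1]<yb)&(np.abs(W[...,0]-.53)<.065); P=W[k]; print(s,len(P),P.mean(0),np.percentile(P,[2,98],0).round(3))
    k&=(h>.1); P=W[k]; print(s,len(P),P.mean(0) if len(P) else 0)
# cradle heights near left pull
for y0 in np.arange(-.02,.15,.02):
    k=(np.abs(W[...,1]-y0)<.01)&(W[...,0]>.44)&(W[...,0]<.62)&(h<.2); print(y0.round(3),[ (round(float(x),2),round(float(np.nanmax(h[k&(np.abs(W[...,0]-x)<.015)],initial=0)),3)) for x in np.arange(.45,.62,.03)])
E
```

```text
{'n': 286, 'mean': array([ 0.3525, -0.3308,  0.0701], dtype=float32), 'rect': (array([ 352. , -331.1]), array([55.4, 55.5]), 0.7), 'z': np.float32(0.0704)}
{'n': 283, 'mean': array([ 0.3672, -0.2316,  0.0626], dtype=float32), 'rect': (array([ 367.1, -231.6]), array([57., 56.]), 43.8), 'z': np.float32(0.063)}
{'n': 315, 'mean': array([0.6165, 0.2035, 0.0628], dtype=float32), 'rect': (array([617. , 204.2]), array([56.9, 56.5]), 9.2), 'z': np.float32(0.0629)}
{'n': 325, 'mean': array([0.4761, 0.198 , 0.0636], dtype=float32), 'rect': (array([476.3, 198.7]), array([55.7, 56.7]), 5.0), 'z': np.float32(0.0637)}
rail 765 [ 0.61057696 -0.21804758  0.09858916] ((610.6282958984375, -217.9945068359375), (19.51983642578125, 391.62890625), 1.0520025491714478) [-0.01906106  0.60642074] [-0.40971511 -0.02533374] 0.09863876355507983
rail 863 [ 0.44810936 -0.21759706  0.09801251] ((448.5140380859375, -221.0465545654297), (21.708770751953125, 387.6918640136719), 1.051152229309082) [-0.01477114  0.44489521] [-0.41147752 -0.03046172] 0.09828405595166956<stdin>:10: RuntimeWarning: Mean of empty slice.
  ret = um.true_divide(
Traceback (most recent call last):
IndexError: index -1 is out of bounds for axis 0 with size 0
```

```bash
python3 - <<'E'
from h import *
z=np.load('top0.npz');im=z['im'].astype(int);W=world('top',z['d']);h=W[...,2]
for v in (200,205,210):
  for a,b in((304,322),(410,440)): print(v,[(u,im[v,u].sum()//3,*(W[v,u,1:]*1000).round().astype(int)) for u in range(a,b)])
z=np.load('side0.npz');W2=world('side',z['d'])
for y0,y1 in((-.08,0),(-.43,-.34)):
  k=(W2[...,2]>.1)&(W2[...,2]<.13)&(abs(W2[...,0]-.53)<.06)&(W2[...,1]>y0)&(W2[...,1]<y1);P=W2[k]
  if len(P): print(len(P),P.mean(0),np.percentile(P,[2,98],0).round(3))
for y0 in np.arange(-.02,.15,.02):
    k=(np.abs(W[...,1]-y0)<.01)&(W[...,0]>.44)&(W[...,0]<.62)&(h<.2); print(y0.round(3),[ (round(float(x),2),round(float(np.nanmax(h[k&(np.abs(W[...,0]-x)<.015)],initial=0)),3)) for x in np.arange(.45,.62,.03)])
E
```

```text
200 [(304, np.int64(132), np.int64(-11), np.int64(2)), (305, np.int64(129), np.int64(-14), np.int64(-2)), (306, np.int64(128), np.int64(-17), np.int64(0)), (307, np.int64(125), np.int64(-21), np.int64(4)), (308, np.int64(120), np.int64(-25), np.int64(118)), (309, np.int64(99), np.int64(-28), np.int64(120)), (310, np.int64(86), np.int64(-31), np.int64(121)), (311, np.int64(78), np.int64(-34), np.int64(91)), (312, np.int64(78), np.int64(-37), np.int64(97)), (313, np.int64(85), np.int64(-40), np.int64(90)), (314, np.int64(96), np.int64(-43), np.int64(94)), (315, np.int64(120), np.int64(-46), np.int64(97)), (316, np.int64(141), np.int64(-49), np.int64(92)), (317, np.int64(142), np.int64(-53), np.int64(89)), (318, np.int64(142), np.int64(-56), np.int64(90)), (319, np.int64(146), np.int64(-59), np.int64(93)), (320, np.int64(140), np.int64(-62), np.int64(87)), (321, np.int64(143), np.int64(-65), np.int64(95))]
200 [(410, np.int64(144), np.int64(-341), np.int64(83)), (411, np.int64(142), np.int64(-344), np.int64(83)), (412, np.int64(143), np.int64(-347), np.int64(84)), (413, np.int64(145), n
[... 6631 characters left out ...]
0.54, 0.07), (0.57, 0.071), (0.6, 0.064)]
0.02 [(0.45, 0.007), (0.48, 0.073), (0.51, 0.07), (0.54, 0.07), (0.57, 0.071), (0.6, 0.062)]
0.04 [(0.45, 0.006), (0.48, 0.07), (0.51, 0.072), (0.54, 0.07), (0.57, 0.071), (0.6, 0.004)]
0.06 [(0.45, 0.092), (0.48, 0.096), (0.51, 0.071), (0.54, 0.071), (0.57, 0.071), (0.6, 0.007)]
0.08 [(0.45, 0.098), (0.48, 0.098), (0.51, 0.071), (0.54, 0.072), (0.57, 0.072), (0.6, 0.006)]
0.1 [(0.45, 0.088), (0.48, 0.095), (0.51, 0.071), (0.54, 0.071), (0.57, 0.072), (0.6, 0.008)]
0.12 [(0.45, 0.009), (0.48, 0.07), (0.51, 0.069), (0.54, 0.071), (0.57, 0.069), (0.6, 0.007)]
0.14 [(0.45, 0.006), (0.48, 0.006), (0.51, 0.005), (0.54, 0.006), (0.57, 0.005), (0.6, 0.008)]
```

carry_out:
  motion:
    - [[6, 11, -2, -0.15, 0], [12, 22, -8, -0.24, 0], [17.8, 32.1, -11, -0.242, 0], [17.8, 32.1, -14, -0.242, 0], [17.8, 32.1, -14, -0.242, 0], [17.8, 32.1, -14, -0.242, 0], [17.8, 32.1, -14, -0.242, 0], [17.8, 32.1, -14, -0.242, 0], [17.8, 32.1, -14, -0.242, 0], [17.8, 32.1, -14, -0.242, 0], [17.8, 32.1, -14, -0.242, 0]]
  squeeze: 40

```text
time_s: 1.48
tcp_pos: [0.3518, -0.3324, 0.2654]
orientation: [3.14, -0.001, 0.017]
ft_force: [0.2, -0.7, -0.5]
finger_gap: -0.0001
```

carry_out:
  motion:
    - [[0, 0.1, -1.5, 0, 0], [0, 0.1, -2.2, 0, 0], [0, 0.1, -2.5, 0, 0], [0, 0.1, -2.8, 0, 0], [0, 0.1, -3.0, 0, 0], [0, 0.1, -3.1, 0, 0], [0, 0.1, -3.15, 0, 0], [0, 0.1, -3.15, 0, 0]]

```text
time_s: 2.48
tcp_pos: [0.3521, -0.3303, 0.2354]
orientation: [-3.141, 0.001, 0.019]
ft_force: [-7.1, 6.0, 22.1]
finger_gap: 0.0003
```

carry_out:
  motion:
    - [[0, 0, 4, 0, 0], [0, 0, 9, 0, 0], [1.5, 6, 10, 0, 0], [3, 12, 10, 0, 0], [4.5, 18, 10, 0, 0], [6, 24, 10, 0, 0], [7.5, 30, 10, 0, 0], [9, 36, 10, 0, 0], [10.5, 42, 10, 0, 0], [12, 48, 10, 0, 0], [12.4, 52.8, 10, 0, 0], [12.4, 52.8, 6, 0, 0], [12.4, 52.8, 2.7, 0, 0], [12.4, 52.8, 2.7, 0, 0], [12.4, 52.8, 2.7, 0, 0]]

```text
time_s: 4.35
tcp_pos: [0.4764, 0.1979, 0.2608]
orientation: [-3.141, -0.001, 0.019]
ft_force: [0.3, -0.1, 0.1]
finger_gap: 0.0003
```

carry_out:
  motion:
    - [[0, 0, -1.7, 0, 0], [0, 0, -2.2, 0, 0], [0, 0, -2.5, 0, 0], [0, 0, -2.8, 0, 0], [0, 0, -3.0, 0, 0], [0, 0, -3.2, 0, 0], [0, 0, -3.3, 0, 0], [0, 0, -3.3, 0, 0]]

```text
time_s: 5.35
tcp_pos: [0.4761, 0.1977, 0.2293]
orientation: [3.141, 0.001, 0.019]
ft_force: [-6.6, -2.8, 15.7]
finger_gap: 0.0001
```

carry_out:
  motion:
    - [[0, 0, 4, 0, 0], [0, 0, 8, 0, 0], [6, 0.2, 8, 0, 0], [12, 0.5, 8, 0, 0], [14.1, 0.6, 8, 0, 0], [14.1, 0.6, 5, 0, 0], [14.1, 0.6, 3.3, 0, 0], [14.1, 0.6, 3.3, 0, 0], [14.1, 0.6, 3.3, 0, 0]]

```text
time_s: 6.48
tcp_pos: [0.6171, 0.2039, 0.2609]
orientation: [-3.141, -0.001, 0.019]
ft_force: [-0.2, 0.0, 0.2]
finger_gap: 0.0001
```

carry_out:
  motion:
    - [[0, 0, -1.7, 0, 0], [0, 0, -2.2, 0, 0], [0, 0, -2.5, 0, 0], [0, 0, -2.8, 0, 0], [0, 0, -3.0, 0, 0], [0, 0, -3.2, 0, 0], [0, 0, -3.3, 0, 0], [0, 0, -3.3, 0, 0]]

```text
time_s: 7.48
tcp_pos: [0.6167, 0.2038, 0.2295]
orientation: [3.141, 0.001, 0.019]
ft_force: [-7.9, -2.4, 13.5]
finger_gap: 0.0005
```

carry_out:
  motion:
    - [[0, 0, 5, 0, 0], [0, 0, 11, 0, 2], [-3, -6, 12, 0, 3.5], [-5, -12, 12, 0, 3.5], [-7, -18, 12, 0, 3.5], [-8.9, -23.2, 12, 0, 3.5], [-8.9, -23.2, 12, 0, 3.5], [-8.9, -23.2, 8, 0, 3.5], [-8.9, -23.2, 4.3, 0, 3.5], [-8.9, -23.2, 4.3, 0, 3.5], [-8.9, -23.2, 4.3, 0, 3.5]]

```text
time_s: 8.85
tcp_pos: [0.5289, -0.0276, 0.2713]
orientation: [-3.142, -0.001, 0.02]
ft_force: [0.0, -0.1, -0.3]
finger_gap: 0.0352
```

```bash
python3 - <<'E'
from h import *
im,d=shot('top');W=world('top',d)
im2,d2=shot('side')
cv2.imwrite('pics/s1.png',cv2.resize(im2[90:400,180:480,::-1],(600,620))[:600])
for x,y,lo in[(.352,-.329,.05),(.617,.203,.045),(.476,.198,.045)]: print(blob(W,x,y,.06,lo,.09))
E
```

```text
{'n': 281, 'mean': array([ 0.3526, -0.331 ,  0.0624], dtype=float32), 'rect': (array([ 352. , -331.3]), array([56.1, 56. ]), 60.2), 'z': np.float32(0.0625)}
{'n': 311, 'mean': array([0.6163, 0.2038, 0.0558], dtype=float32), 'rect': (array([617.1, 203.8]), array([56.1, 55.9]), 10.3), 'z': np.float32(0.056)}
{'n': 323, 'mean': array([0.4761, 0.1987, 0.0564], dtype=float32), 'rect': (array([475.7, 214.2]), array([56.2, 87.1]), 2.5), 'z': np.float32(0.0565)}
```

View pics/s1.png

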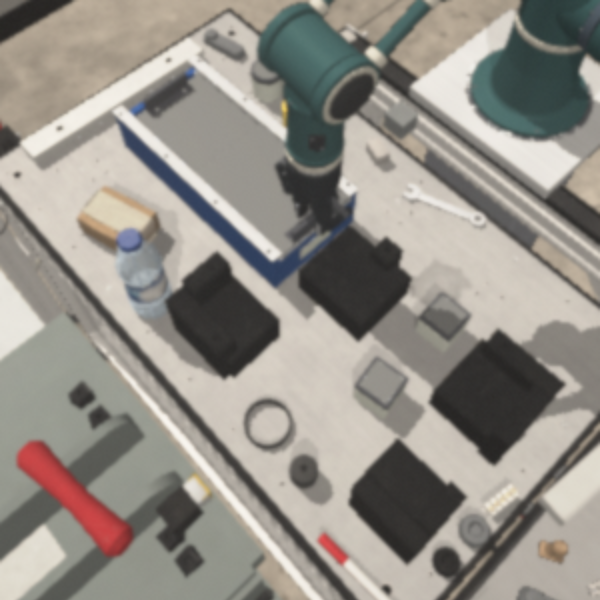

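carry_out:
  motion:
    - [[0, 0, 0, 0, 0], [0, 0, 0, 0, 0], [0, 0, 0, 0, 0], [0, 0, 0, 0, 0], [0.05, -2, 0, 0, 0], [0.1, -5, 0, 0, 0], [0.15, -8, 0, 0, 0], [0.2, -11, 0, 0, 0], [0.25, -14, 0, 0, 0], [0.28, -15.2, 0, 0, 0], [0.28, -15.6, 0, 0, 0], [0.28, -15.6, 0, 0, 0]]

```text
time_s: 10.45
tcp_pos: [0.5315, -0.1821, 0.2716]
orientation: [-3.136, -0.002, 0.017]
ft_force: [-0.5, 12.7, 10.7]
finger_gap: 0.0073
```

carry_out:
  motion:
    - [[0, 0.2, 0, 0, 3.5], [0, 0.2, 0, 0, 3.5], [0, 0.2, 4, 0, 3.5], [0, 0.2, 8, 0, 5], [-5, -4, 8, 0, 7.5], [-10, -8, 8, 0, 7.5], [-15, -12, 7, 0, 7.5], [-17.9, -14.7, 4, 0, 7.5], [-17.9, -14.7, 0, 0, 7.5], [-17.9, -14.7, -3.5, 0, 7.5], [-17.9, -14.7, -7, 0, 7.5], [-17.9, -14.7, -7, 0, 7.5], [-17.9, -14.7, -7, 0, 7.5], [-17.9, -14.7, -7, 0, 5], [-17.9, -14.7, -7, 0, 5], [-17.9, -14.7, -7, 0, 5], [-17.9, -14.7, -7, 0, 5], [-17.9, -14.7, -7, 0, 5]]

```text
time_s: 12.7
tcp_pos: [0.3527, -0.3319, 0.2023]
orientation: [3.139, -0.002, 0.019]
ft_force: [-0.4, 1.9, 7.4]
finger_gap: 0.0572
```

carry_out:
  motion:
    - [[0, 0, 3, 0, 5], [0, 0, 8, 0, 5], [0, 0, 14, 0, 5], [3, 4, 15, 0, 5], [6, 8, 15, 0, 5], [9, 12, 15, 0, 5], [12, 16, 15, 0, 5], [15, 20, 15, 0, 5], [17.6, 22.4, 15, 0, 5], [17.6, 22.4, 15, 0, 5], [17.6, 22.4, 15, 0, 5]]

```text
time_s: 14.08
tcp_pos: [0.5274, -0.1072, 0.3501]
orientation: [3.141, 0.001, 0.019]
ft_force: [0.7, -0.5, -1.6]
finger_gap: 0.0564
```

```bash
python3 - <<'E'
from h import *
im,d=shot('top');im2,d2=shot('side'); print(r.state()['ft_force'])
a=cv2.resize(im[150:290,270:470],(560,392));b=cv2.resize(im2[60:230,210:380],(392,392))[:, :]
cv2.imwrite('pics/p1.png',np.hstack([a[:, :400],b])[:,:,::-1])
E
```

```text
[ 0.6433122  -0.39455333 -1.11677781]
```

View pics/p1.png

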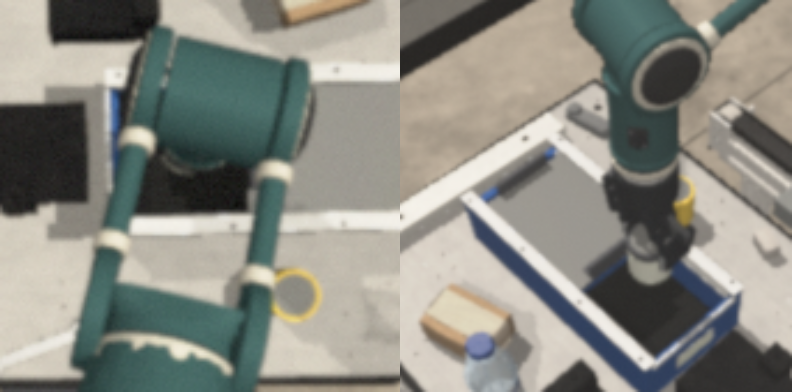

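carry_out:
  motion:
    - [[0, 0, -4, 0, 5], [0, 0, -8, 0, 5], [0, 0, -11, 0, 5], [0, 0, -13, 0, 5], [0, 0, -14, 0, 5], [0, 0, -14.3, 0, 5], [0, 0, -14.4, 0, 5]]

```text
time_s: 15.05
tcp_pos: [0.5281, -0.1077, 0.2074]
orientation: [3.141, -0.001, 0.018]
ft_force: [-4.4, 0.4, 7.1]
finger_gap: 0.0569
```

carry_out:
  motion:
    - [[0, 0, 0, 0, 7], [0, 0, 0, 0, 7], [0, 0, 0.5, 0, 7], [0, 0, 3, 0, 7], [0, 0, 8, 0, 7], [0, 0, 13, 0, 5], [0.1, -4, 13, 0, 3.5], [0.3, -7.5, 13, 0, 3.5], [0.3, -7.5, 13, 0, 3.5], [0.3, -7.5, 13, 0, 3.5], [0.3, -7.5, 10, 0, 3.5], [0.3, -7.5, 6.4, 0, 3.5], [0.3, -7.5, 6.4, 0, 3.5], [0.3, -7.5, 6.4, 0, 0], [0.3, -7.5, 6.4, 0, 0], [0.3, -7.5, 6.4, 0, 0], [0.3, -7.5, 6.4, 0, 0]]

```text
time_s: 17.18
tcp_pos: [0.5316, -0.1813, 0.2719]
orientation: [-3.14, -0.003, 0.018]
ft_force: [1.1, 5.1, 0.6]
finger_gap: 0.0076
```

```bash
python3 - <<'E'
from h import *
im,d=shot('top');W=world('top',d)
im2,d2=shot('side');W2=world('side',d2)
for n,w in(('t',W),('s',W2)): print(n,blob(w,.528,-.107,.045,.058,.08),blob(w,.528,-.107,.045,.03,.08))
for x,y in[(.617,.203),(.476,.198)]: print(blob(W,x,y,.06,.045,.09))
E
```

```text
t {'n': 253, 'mean': array([ 0.5265, -0.1078,  0.0675], dtype=float32), 'rect': (array([ 526.8, -107.8]), array([56.4, 53.1]), 22.3), 'z': np.float32(0.0676)} {'n': 260, 'mean': array([ 0.5261, -0.1074,  0.0669], dtype=float32), 'rect': (array([ 526.3, -107.8]), array([57.2, 53.4]), 22.3), 'z': np.float32(0.0675)}
s {'n': 239, 'mean': array([ 0.5286, -0.1045,  0.0658], dtype=float32), 'rect': (array([ 527.4, -106.1]), array([58.4, 54.2]), 46.7), 'z': np.float32(0.0659)} {'n': 314, 'mean': array([ 0.5319, -0.1011,  0.0607], dtype=float32), 'rect': (array([ 527.8, -105.7]), array([58.4, 55. ]), 43.0), 'z': np.float32(0.0651)}
{'n': 312, 'mean': array([0.6162, 0.2036, 0.056 ], dtype=float32), 'rect': (array([616.8, 204.4]), array([56. , 57.7]), 9.1), 'z': np.float32(0.0563)}
{'n': 323, 'mean': array([0.4762, 0.198 , 0.0562], dtype=float32), 'rect': (array([475. , 214.1]), array([55.6, 87.6]), 4.7), 'z': np.float32(0.0562)}
```

carry_out:
  motion:
    - [[-0.05, 2, 0, 0, 0], [-0.1, 5, 0, 0, 0], [-0.15, 8, 0, 0, 0], [-0.2, 11, 0, 0, 0], [-0.25, 14, 0, 0, 0], [-0.28, 15.2, 0, 0, 0], [-0.28, 15.7, 0, 0, 0], [-0.28, 15.7, 0, 0, 0]]

```text
time_s: 18.27
tcp_pos: [0.5289, -0.0263, 0.2719]
orientation: [3.138, -0.003, 0.02]
ft_force: [0.1, -6.2, 5.1]
finger_gap: 0.0069
```

carry_out:
  motion:
    - [[0, -0.1, 0, 0, 3.5], [0, -0.1, 0, 0, 3.5], [0, -0.1, 4, 0, 3.5], [0, -4, 7, 0, 3.5], [0, -10, 7, 0, 3.5], [0.1, -16, 7, 0, 3.5], [0.2, -22, 7, 0, 3.5], [0.3, -28, 7, 0, 3.5], [0.4, -34, 7, 0, 3.5], [0.45, -36.1, 7, 0, 3.5], [0.45, -36.1, 7, 0, 3.5], [0.45, -36.1, 3, 0, 3.5], [0.45, -36.1, -0.8, 0, 3.5], [0.45, -36.1, -0.8, 0, 3.5], [0.45, -36.1, -0.8, 0, 0], [0.45, -36.1, -0.8, 0, 0], [0.45, -36.1, -0.8, 0, 0], [0.45, -36.1, -0.8, 0, 0]]

```text
time_s: 20.52
tcp_pos: [0.5332, -0.3865, 0.2643]
orientation: [3.14, -0.003, 0.019]
ft_force: [0.5, 1.7, 6.2]
finger_gap: 0.0075
```

carry_out:
  motion:
    - [[-0.05, 2, 0, 0, 0], [-0.1, 5, 0, 0, 0], [-0.15, 8, 0, 0, 0], [-0.2, 11, 0, 0, 0], [-0.25, 14, 0, 0, 0], [-0.28, 15.2, 0, 0, 0], [-0.28, 15.6, 0, 0, 0], [-0.28, 15.6, 0, 0, 0]]

```text
time_s: 21.52
tcp_pos: [0.5301, -0.2469, 0.2645]
orientation: [3.1, -0.008, 0.025]
ft_force: [-3.1, -78.6, -20.5]
finger_gap: 0.0072
```

carry_out:
  motion:
    - [[0.02, -1.0, 0, 0, 0], [0.03, -2.2, 0, 0, 0], [0.03, -2.2, 0, 0, 2], [0.03, -2.2, 0, 0, 2], [0.03, -2.2, 0, 0, 2]]

```text
time_s: 22.15
tcp_pos: [0.5297, -0.2509, 0.2615]
orientation: [-3.141, 0.001, 0.02]
ft_force: [0.6, -0.3, -0.2]
finger_gap: 0.0201
```

```bash
python3 - <<'E'
from h import *
im,d=shot('side','blk');W=world('side',d)
cv2.imwrite('pics/p2.png',cv2.resize(im[70:250,220:400,::-1],(600,600)))
print(r.state()['ft_force'])
E
```

```text
[ 0.46608491 -0.60978733 -0.3104897 ]
```

View pics/p2.png

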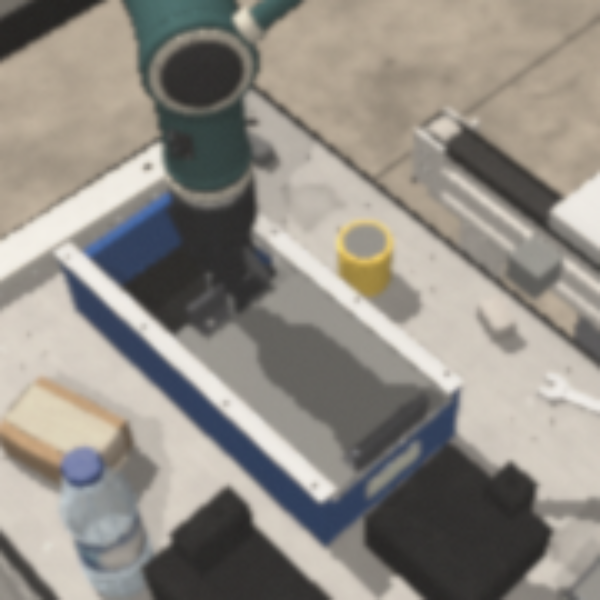

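carry_out:
  motion:
    - [[0, 0, 1, 0, 2], [0, 0, 1, 0, 2], [0, 0, 1, 0, 0], [0, 0, 1, 0, 0], [0, 0, 1, 0, 0], [0, 0.5, 1, 0, 0], [-0.02, 1, 1, 0, 0], [-0.02, 1.5, 1, 0, 0], [-0.03, 1.9, 1, 0, 0], [-0.03, 2.1, 1, 0, 0]]

```text
time_s: 23.45
tcp_pos: [0.5299, -0.247, 0.2735]
orientation: [3.102, -0.006, 0.025]
ft_force: [-2.7, -75.1, -24.9]
finger_gap: 0.0066
```

carry_out:
  motion:
    - [[0, -1, 0, 0, 0], [0, -2, 0, 0, 0], [0, -2, 0, 0, 3.5], [0, -2, 0, 0, 3.5], [0, -2, 0, 0, 3.5], [0, -2, 4, 0, 3.5], [0, -2, 9, 0, 3.5]]

```text
time_s: 24.32
tcp_pos: [0.5292, -0.2498, 0.3611]
orientation: [-3.139, 0.004, 0.02]
ft_force: [0.2, -0.4, -0.1]
finger_gap: 0.0352
```

```bash
python3 - <<'E'
from h import *
im,d=shot('side');W=world('side',d)
im2,d2=shot('top');W2=world('top',d2)
print(r.state()['ft_force'],r.state()['tcp_pos'])
for n,w in(('s',W),('t',W2)):
 for y0,y1 in((-.08,0),(-.3,-.18)):
  k=(w[...,2]>.102)&(w[...,2]<.125)&(abs(w[...,0]-.53)<.05)&(w[...,1]>y0)&(w[...,1]<y1);P=w[k]
  if len(P): print(n,len(P),P.mean(0),np.percentile(P,[2,98],0).round(3).tolist())
for x,y in[(.617,.203),(.476,.198)]: print(blob(W2,x,y,.06,.045,.09))
E
```

```text
[ 1.14624118 -0.65539985  0.43341084] [ 0.53195127 -0.25122849  0.36914718]
s 125 [ 0.52758399 -0.02390845  0.11398548] [[0.484, -0.03, 0.103], [0.57, -0.02, 0.121]]
s 81 [ 0.53125553 -0.25279481  0.10866439] [[0.486, -0.258, 0.103], [0.573, -0.247, 0.113]]
t 80 [ 0.52857182 -0.02840735  0.11886916] [[0.484, -0.031, 0.114], [0.568, -0.025, 0.123]]
t 5 [ 0.53789803 -0.25684233  0.11063478] [[0.487, -0.261, 0.109], [0.572, -0.253, 0.113]]
{'n': 313, 'mean': array([0.6163, 0.2036, 0.0561], dtype=float32), 'rect': (array([616.9, 204.6]), array([56. , 56.4]), 9.5), 'z': np.float32(0.0562)}
{'n': 322, 'mean': array([0.476 , 0.198 , 0.0564], dtype=float32), 'rect': (array([475. , 213.7]), array([55.6, 87.5]), 4.5), 'z': np.float32(0.0565)}
```

carry_out:
  motion:
    - [[0, 0, 0, 0.1, 3.5], [-0.5, 5, 0, 0.28, 7.5], [-1, 10, 0, 0.46, 7.5], [-1.5, 15, 0, 0.64, 7.5], [-2, 20, 0, 0.82, 7.5], [-2.5, 25, 0, 1.0, 7.5], [-3, 30, 0, 1.18, 7.5], [-4, 35, 0, 1.36, 7.5], [-5, 40, 0, 1.54, 7.5], [-5.35, 44.95, 0, 1.62, 7.5], [-5.35, 44.95, -5, 1.62, 7.5], [-5.35, 44.95, -10, 1.62, 7.5], [-5.35, 44.95, -14, 1.62, 7.5], [-5.35, 44.95, -16.2, 1.62, 7.5], [-5.35, 44.95, -16.2, 1.62, 7.5], [-5.35, 44.95, -16.2, 1.62, 5], [-5.35, 44.95, -16.2, 1.62, 5], [-5.35, 44.95, -16.2, 1.62, 5], [-5.35, 44.95, -16.2, 1.62, 5], [-5.35, 44.95, -16.2, 1.62, 5]]

```text
time_s: 26.92
tcp_pos: [0.4769, 0.1986, 0.2013]
orientation: [3.14, -0.001, 1.639]
ft_force: [-1.1, 1.1, 5.5]
finger_gap: 0.0554
```

carry_out:
  motion:
    - [[0, 0, 4, 0, 5], [0, 0, 9, 0, 5], [0, 0, 15, 0, 5], [0.2, -5, 15, -0.18, 5], [0.4, -10, 15, -0.36, 5], [0.6, -15, 15, -0.54, 5], [0.8, -20, 15, -0.72, 5], [1.0, -25, 15, -0.9, 5], [1.2, -30, 15, -1.08, 5], [1.4, -35, 15, -1.26, 5], [1.6, -40, 15, -1.44, 5], [1.8, -46, 15, -1.62, 5], [2.1, -52.9, 15, -1.62, 5], [2.1, -52.9, 15, -1.62, 5], [2.1, -52.9, 15, -1.62, 5], [2.1, -52.9, 15, -1.62, 5]]

```text
time_s: 28.92
tcp_pos: [0.4971, -0.3293, 0.3495]
orientation: [-3.14, 0.001, 0.02]
ft_force: [0.2, 0.9, -2.0]
finger_gap: 0.0553
```

```bash
python3 - <<'E'
from h import *
im,d=shot('side');im2,d2=shot('top');W2=world('top',d2)
cv2.imwrite('pics/p3.png',cv2.resize(im[50:250,220:420,::-1],(600,600)))
print(r.state()['ft_force'])
for x,y in[(.617,.203)]: print(blob(W2,x,y,.07,.045,.08))
E
```

```text
[ 0.88724604 -0.28523514 -2.23970534]
{'n': 313, 'mean': array([0.6164, 0.2036, 0.0558], dtype=float32), 'rect': (array([617.3, 204.3]), array([56.2, 56.2]), 10.1), 'z': np.float32(0.0559)}
```

View pics/p3.png

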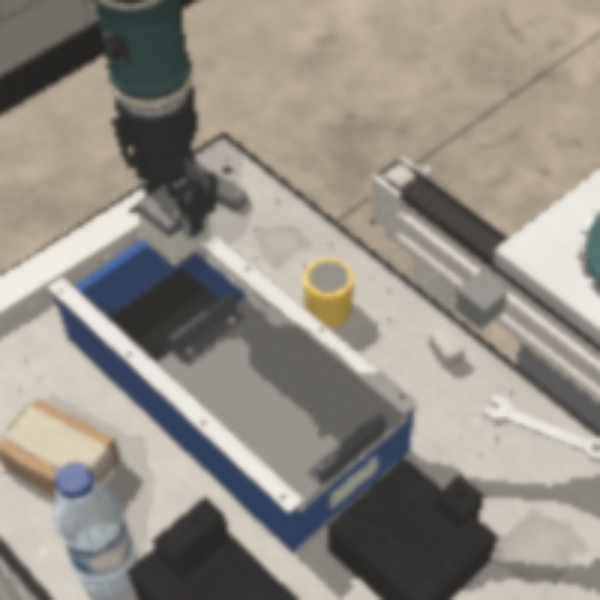

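Tub held upright above the open right bay, at (170,215). Lowering it.

carry_out:
  motion:
    - [[0, 0, -4, 0, 5], [0, 0, -8, 0, 5], [0, 0, -11, 0, 5], [0, 0, -13, 0, 5], [0, 0, -14, 0, 5], [0, 0, -14.3, 0, 5], [0, 0, -14.45, 0, 5]]

```text
time_s: 29.9
tcp_pos: [0.4979, -0.331, 0.2067]
orientation: [3.14, -0.002, 0.019]
ft_force: [-0.8, -1.0, -2.5]
finger_gap: 0.0552
```

carry_out:
  motion:
    - [[0, 0, -0.1, 0, 5], [0, 0, -0.1, 0, 7], [0, 0, -0.1, 0, 7], [0, 0, -0.1, 0, 7], [0, 0, 1, 0, 7], [0, 0, 5, 0, 7], [0, 0, 10, 0, 7], [0, 0, 15, 0, 7]]

```text
time_s: 30.9
tcp_pos: [0.4971, -0.3306, 0.3578]
orientation: [3.141, -0.0, 0.019]
ft_force: [0.5, -0.7, -0.5]
finger_gap: 0.0699
```

carry_out:
  motion:
    - [[1, 5, 0, 0.18, 7.5], [2, 10, 0, 0.36, 7.5], [3, 15, 0, 0.54, 7.5], [4, 20, 0, 0.72, 7.5], [5, 25, 0, 0.9, 7.5], [6, 30, 0, 1.08, 7.5], [7, 35, 0, 1.26, 7.5], [8, 40, 0, 1.44, 7.5], [9, 45, 0, 1.62, 7.5], [11, 50, 0, 1.71, 7.5], [12, 53.5, 0, 1.71, 7.5], [12, 53.5, -5, 1.71, 7.5], [12, 53.5, -10, 1.71, 7.5], [12, 53.5, -14, 1.71, 7.5], [12, 53.5, -15.55, 1.71, 7.5], [12, 53.5, -15.55, 1.71, 7.5], [12, 53.5, -15.55, 1.71, 5], [12, 53.5, -15.55, 1.71, 5], [12, 53.5, -15.55, 1.71, 5], [12, 53.5, -15.55, 1.71, 5]]

```text
time_s: 33.4
tcp_pos: [0.6185, 0.2046, 0.2029]
orientation: [3.137, -0.001, 1.729]
ft_force: [-1.5, 0.1, 6.2]
finger_gap: 0.0552
```

```bash
python3 - <<'E'
from h import *
im,d=shot('side');im2,d2=shot('top');W2=world('top',d2);W=world('side',d)
for w in(W,W2): print(blob(w,.4975,-.331,.045,.04,.08))
E
```

```text
{'n': 283, 'mean': array([ 0.5003, -0.3257,  0.0583], dtype=float32), 'rect': (array([ 491.1, -328.8]), array([57.9, 75.9]), 89.4), 'z': np.float32(0.0592)}
{'n': 332, 'mean': array([ 0.4997, -0.3307,  0.0606], dtype=float32), 'rect': (array([ 499.7, -332.8]), array([53.9, 57.5]), 0.1), 'z': np.float32(0.0612)}
```

carry_out:
  motion:
    - [[0, 0, 4, 0, 5], [0, 0, 9, 0, 5], [0, 0, 15, 0, 5], [-2, -5, 15, -0.18, 5], [-3, -10, 15, -0.36, 5], [-4, -15, 15, -0.54, 5], [-5, -20, 15, -0.72, 5], [-5, -25, 15, -0.9, 5], [-5, -30, 15, -1.08, 5], [-5, -35, 15, -1.26, 5], [-5, -40, 15, -1.44, 5], [-5, -46, 15, -1.62, 5], [-5.05, -53.5, 15, -1.71, 5], [-5.05, -53.5, 15, -1.71, 5], [-5.05, -53.5, 15, -1.71, 5], [-5.05, -53.5, 15, -1.71, 5], [-5.05, -53.5, 15, -1.71, 5]]

```text
time_s: 35.62
tcp_pos: [0.567, -0.329, 0.3501]
orientation: [-3.141, 0.0, 0.021]
ft_force: [1.0, 0.0, -2.8]
finger_gap: 0.0553
```

carry_out:
  motion:
    - [[0, 0, -4, 0, 5], [0, 0, -8, 0, 5], [0, 0, -11, 0, 5], [0, 0, -13, 0, 5], [0, 0, -14, 0, 5], [0, 0, -14.3, 0, 5], [0, 0, -14.45, 0, 5], [0, 0, -14.45, 0, 5]]

```text
time_s: 36.62
tcp_pos: [0.5674, -0.3308, 0.208]
orientation: [3.141, -0.002, 0.019]
ft_force: [-2.3, 4.1, 5.5]
finger_gap: 0.055
```

carry_out:
  motion:
    - [[0, 0, 0, 0, 7], [0, 0, 0, 0, 7], [0, 0, 0, 0, 7], [0, 0, 1, 0, 7], [0, 0, 5, 0, 7], [0, 0, 10, 0, 6], [0, 0, 14, 0, 3.5], [-2, 5, 14, 0, 3.5], [-3.6, 7.6, 14, 0, 3.5], [-3.6, 7.6, 14, 0, 3.5], [-3.6, 7.6, 14, 0, 3.5], [-3.6, 7.6, 10, 0, 3.5], [-3.6, 7.6, 6.3, 0, 3.5], [-3.6, 7.6, 6.3, 0, 3.5]]

```text
time_s: 38.38
tcp_pos: [0.5295, -0.2548, 0.2651]
orientation: [-3.138, 0.006, 0.018]
ft_force: [-1.1, 0.5, -0.0]
finger_gap: 0.035
```

```bash
python3 - <<'E'
from h import *
im,d=shot('side');im2,d2=shot('top');W2=world('top',d2);W=world('side',d)
cv2.imwrite('pics/p4.png',cv2.resize(im[60:240,220:400,::-1],(600,600)))
for w in(W,W2):
  for x in(.4995,.567): print(blob(w,x,-.331,.031,.04,.08))
E
```

```text
{'n': 62, 'mean': array([ 0.5196, -0.3341,  0.058 ], dtype=float32), 'rect': (array([ 516.3, -329.6]), array([25.6, 57. ]), 5.7), 'z': np.float32(0.0604)}
{'n': 184, 'mean': array([ 0.5658, -0.3275,  0.059 ], dtype=float32), 'rect': (array([ 565.3, -329.8]), array([55.9, 45.9]), 87.4), 'z': np.float32(0.0596)}
{'n': 205, 'mean': array([ 0.4923, -0.3309,  0.0608], dtype=float32), 'rect': (array([ 493.1, -330.9]), array([41. , 53.8]), 1.7), 'z': np.float32(0.0611)}
None
```

View pics/p4.png

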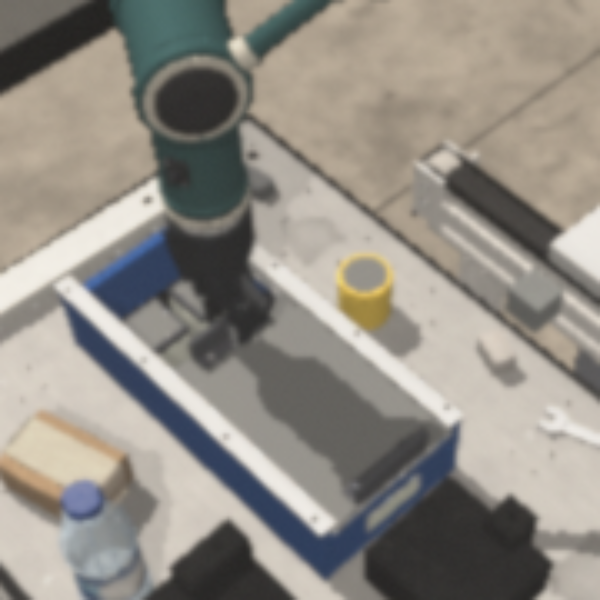

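carry_out:
  motion:
    - [[0, 0, 0, 0, 0], [0, 0, 0, 0, 0], [0, 0, 0, 0, 0], [0, 0, 0, 0, 0], [0.05, -2, 0, 0, 0], [0.1, -5, 0, 0, 0], [0.15, -8, 0, 0, 0], [0.2, -11, 0, 0, 0], [0.25, -14, 0, 0, 0], [0.28, -15.2, 0, 0, 0], [0.28, -15.5, 0, 0, 0], [0.28, -15.5, 0, 0, 0]]

```text
time_s: 39.98
tcp_pos: [0.5345, -0.4091, 0.271]
orientation: [-3.141, -0.003, 0.018]
ft_force: [1.0, 4.4, 8.8]
finger_gap: 0.0071
```

carry_out:
  motion:
    - [[0, -0.2, 0, 0, 0], [0, -0.4, 0, 0, 0], [0, -0.4, 0, 0, 0]]

```text
time_s: 40.35
tcp_pos: [0.5347, -0.4103, 0.2709]
orientation: [-3.135, -0.001, 0.018]
ft_force: [0.3, 14.3, 12.7]
finger_gap: 0.0069
```

carry_out:
  motion:
    - [[0, 0.2, 0, 0, 3.5], [0, 0.3, 0, 0, 3.5], [0, 0.3, 0, 0, 3.5], [0, 0.3, 4, 0, 3.5], [0, 0.3, 9, 0, 3.5], [-4, -2, 13, 0, 3.5], [-10, -6, 13, 0, 3.5], [-15, -10, 13, 0, 3.5], [-20, -14, 13, 0, 3.5], [-24, -18, 13, 0, 3.5], [-28, -20, 13, 0, 3.5], [-30, -22, 13, 0, 3.5], [-30, -22, 13, 0, 3.5]]

```text
time_s: 41.98
tcp_pos: [0.2312, -0.6351, 0.3982]
orientation: [-3.141, 0.0, 0.015]
ft_force: [0.2, -0.5, -0.1]
finger_gap: 0.0353
```

```bash
python3 - <<'E'
from h import *
im,d=shot('side');im2,d2=shot('top');W2=world('top',d2);W=world('side',d)
print(r.state()['tcp_pos'],r.state()['ft_force'])
cv2.imwrite('pics/end.png',np.vstack([cv2.resize(im2[110:290,160:480],(533,300)),cv2.resize(im[60:240,180:500],(533,300))])[:,:,::-1])
for n,w in(('s',W),('t',W2)):
 for y0,y1 in((-.08,0),(-.45,-.36)):
  k=(w[...,2]>.102)&(w[...,2]<.125)&(abs(w[...,0]-.53)<.05)&(w[...,1]>y0)&(w[...,1]<y1);P=w[k]
  if len(P): print(n,len(P),P.mean(0),np.percentile(P,[2,98],0).round(3).tolist())
E
```

```text
[ 0.23331332 -0.63364554  0.39818551] [1.06399832 0.33130998 0.35899195]
s 122 [ 0.52741679 -0.02410175  0.11369472] [[0.485, -0.029, 0.102], [0.568, -0.021, 0.121]]
s 76 [ 0.53134567 -0.40631489  0.10753113] [[0.488, -0.412, 0.102], [0.575, -0.401, 0.112]]
t 80 [ 0.52855255 -0.02840905  0.1191191 ] [[0.484, -0.031, 0.114], [0.568, -0.025, 0.124]]
t 92 [ 0.53168442 -0.40913665  0.11046101] [[0.489, -0.413, 0.105], [0.574, -0.406, 0.116]]
```

View pics/end.png

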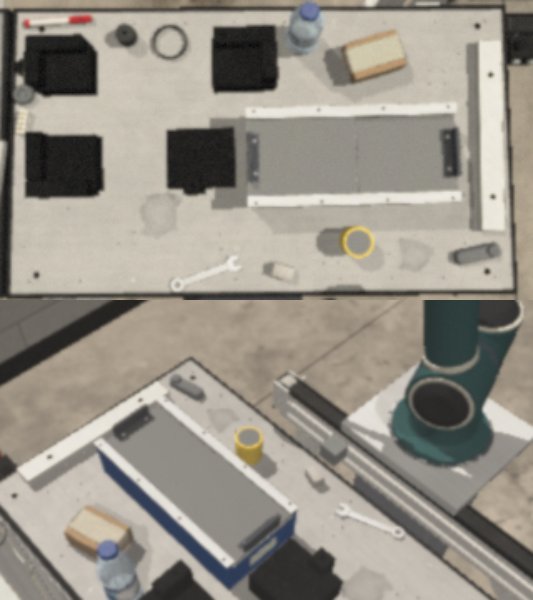

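```bash
python3 -c "
from station import r
print(r.close_job())"
```

```text
the job is handed in; nothing more can be done
None
```

The job is handed in. The bench held one round tub and two square tubs. I pressed all three lids home, stood the round tub in the left bay and the square tubs in the right bay, and closed both covers.

- **Lids:** after pressing, the tops measured 62.5, 56.0 and 56.5 mm against 62 and 56 mm nominal.
- **In the bays:** the round tub and the first square tub measured upright on the bay floor (tops about 67 and 61 mm). The arm blocked the overhead view of the second square tub, so that one is confirmed only by the side camera (about 60 mm) and the side picture.
- **Covers:** in the last pictures both pulls are at their outer ends, 0.190 m either side of the chest centre, and I felt each cover meet its stop.
- **Left alone:** the bottle, the carton and the yellow look-alike tub are still standing, and nothing touched them. I judged this from the last pictures and did not measure their positions.

**Disagreement:** the right cover started about 2 cm open. I therefore pushed it too far when opening it and pressed it against its end stop twice, with up to 79 N on the wrist. That is under the 120 N limit, and the pinching fingers carried the load. The run took about 42 s of robot time.

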